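Load-check the middle rubber buffer with the sprung dial gauge

ROBOT

A 6-joint arm with a two-finger parallel gripper is mounted at the origin on the work surface. World frame = base frame: x ahead of the robot, y to its left, z up, the work surface at z = 0. Lengths are in mm, angles in rad, forces in N, time in s.
With the tool pointing down it reaches from about 350 to 875 mm from the base axis. Payload 15.5 kg.
Tool frame: the origin (TCP) lies midway between the tips of the shut fingers; the grasp point (between the pads) lies 19 mm behind it; x points along the fingers, y is the direction in which the jaws open and shut, and the axes are right-handed (so a half turn about x gives the same grasp; the last joint's range is limited). The gripper opens to 85 mm and grips with 20 to 120 N. Pads are 22 mm wide; open, the fingers measure 114 mm over their backs; the gripper's body (76 mm by 85 mm) begins 54 mm behind the grasp point. The pads swing forward as they close: fully open they stand 13 mm farther back than shut.
Start: joints at [-1.339, 0.494, 1.345, -0, 1.302, -0.096], TCP at [201.227, -591.721, 231.277] pointing down, gripper open.
Joint ranges: [-2.91, 2.91], [-0.82, 2.16], [0.22, 2.67], [-1.22, 4.37], [0.12, 2.79], [-3.08, 3.08]. Speed limits (rad/s): [1.89, 1.89, 2.57, 3.01, 3.01, 3.01].

INTERFACE

Orientations are given as a unit quaternion [x, y, z, w].
In Python, from workcell import read_state, camera, calibration, arm gives the robot as it stands.
- The arm moves only by the tool apply_moves, never from a script. Its argument "rows" is text: rows parted by semicolons, each of 7 numbers parted by spaces: the shift along the tool's x, y, z in mm, then the turn, a rotation vector about the tool's x, y, z in rad, then the opening, from 0 (shut) to 1 (fully open). A call has 1 to 12 rows; each row shifts and turns the pose as measured when the row begins, along the tool's axes as they then stand; what a row does not reach is not made up. A row lasts 1/10 s, in which the tool goes at most 50 mm and 8.59 degrees, less where a joint would pass 70% of its speed; a pose out of reach is approached as far as the arm can. A call with a gripper value outside its range is refused whole. The fingers move at their own pace and stop on an object; the grip force is fixed at half the most. Time passes only in rows, so rows that do not move let the fingers close. It gives the time, the measured TCP pose, the force and the opening at its end, in the units of the state.
- read_state(): the state, without advancing time (a new reading comes with each control period).
- camera(name): name is "scene" or "top" or "wrist"; returns (picture, depth): 420x560x3 uint8, red, green, blue; 420x560 float32, mm along the optical axis (not along the pixel's ray), 0 where there is no reading.
- calibration(name): a dict with "fx", "fy", "cx", "cy" (pixels), "xyz" and "rotation" of the camera in the world. Camera axes: x right, y down, z forward; pixel columns grow to the right and rows downward; lengths in mm; the calibration is good to about 2 mm. A picture is of the moment at which its call begins: read the wrist's pose just before it. calibration takes no time and is no camera call; for the wrist camera it gives the pose at the moment of the call.
- arm.close_job(): hands the job in, once; it reports no verdict.
The state is a dict: "clock": time; "q": joint angles; "joint_vel": joint speeds; "joint_torque": joint torques, N m; "tool_pos": TCP position; "ee_rot": TCP orientation; "force": force on the tool from outside, world axes, zero at the start; "ft_torque": the same for the moment, N m; "gripper_width": finger opening in mm.
Only numpy, scipy, OpenCV 4.12 (cv2) and the standard library are available. Lean on these libraries where they do the work, as an engineer would, in place of code of your own. Each camera call takes 0.05 s, during which the arm holds its last target. There are 200 camera calls.

TASK

Take the dial gauge out of its stand, hold it upright and press its sprung pin gently straight down into the rubber of the middle buffer until the dial shows that the pin has been pushed in 6 mm (needle half a turn round, pointing straight down), and keep it steady there for a second or two. Never push the pin in as far as 9 mm and do not press it on anything else; then put the gauge back upright, fully home in its stand, and leave the things lying about alone.

Things in the scene. Friction and masses are not known exactly. Their poses are not given: they have to be found in the camera images.
- gauge: Hand gauge upright in its stand, about 0.3 kg. Origin: centre of its nose's underside; z up its axis, x the way the dial looks. Upward: steel nose (28 mm diameter, z 0 to 45 mm, lowest 6 mm tapered to 20 mm), collar (48 mm diameter, z 45 to 51), upright round dial housing, yellow face (54 mm diameter, 22 thick, z 50 to 104).
- gauge_grip (a point): Where to grasp the gauge from above: on the axis of its dark round handle on top (26 mm diameter, z 100 to 150 mm above the gauge's origin), 128 mm above the gauge's origin.
- gauge_collar (a point): Centre of the underside of the gauge's collar, 45 mm above the gauge's origin; it meets stand_seat when the gauge is home.
- pin_tip (a point): Tip of the gauge's sprung pin (8 mm diameter, round end) under the nose, on the gauge's axis: 18 mm below the gauge's origin when free; rises into the nose as the pin is pushed in.
- pin (a joint): How far the pin is pushed into the gauge, in m: 0 free, 0.012 at its stop. Its spring pushes back with 3.6 N at first plus 1.2 N per mm: 10.8 N at 6 mm, 14.4 N at 9 mm. The dial's needle follows it: straight up when free, straight down (half a turn, clockwise) at 6 mm, a whole turn at 12 mm.
- plate: Aluminium plate fixed on the table, 130 x 300 x 20 mm, origin at the centre of its underside, long side along its y. Three like buffers stand on it in a row along its y, 90 mm apart, the middle one at its centre. Each is a steel cup (62 mm diameter, foot 72, top 44 mm above the table) out of which a black rubber puck (50 mm diameter) rises to 60 mm above the table.
- mid_top (a point): Centre of the unloaded top of the middle buffer's rubber, 60 mm above the table. The rubber sinks under load and springs back; how stiff it is cannot be seen and differs between buffers: it sinks 0.8 to 8.5 mm at 10 N.
- stand: Grey stand fixed on the table, origin at the centre of its underside: foot 100 x 100 x 8 mm, two side walls, and a top plate 76 x 76 x 12 mm, its top 82 mm above the table, with a 36 mm round hole in its centre for the gauge's nose; the collar rests on the plate. Below the plate it is open down to the foot, so the pin hangs free.
- stand_seat (a point): Centre of the mouth of the stand's hole, at the top of its plate, 82 mm above the table.
- bearing: Bystander: steel ring, 52 mm outer diameter, 15 mm tall, lying flat; origin at the centre of its underside.
- gauge_block: Bystander: steel block, 30 x 50 x 35 mm tall; origin at the centre of its underside.
- spanner: Bystander: steel spanner lying flat, 150 mm long; its handle points along its -x.
Mind the look-alikes: they are no part of the job. Leave any blue or brown look-alike of the gauge alone. Of the things shaped like the stand, the grey one is meant.

How it is judged (in metres and radians):
On the way:
1. the upright gauge is pressed on the middle of the middle buffer's rubber with its pin pushed in 4.8 to 7.2 mm for 1 s (value of joint pin between 0.0048 and 0.0072 m and horizontal distance between pin_tip and mid_top below 0.015 m and z of pin_tip in the frame of mid_top below 0.003 m and angle between gauge's own z axis and vertical below 0.15 rad), for 1 s.
At the end, for the whole second after the job is handed in: The gauge is back in its stand, at rest and released: nose in the hole (within 8 mm of its axis), collar resting on the plate (within 3 mm), upright within 0.08 rad, pin free (below 1 mm); bearing, block and spanner within 20 mm of where they were (horizontal distance between gauge_collar and stand_seat below 0.008 m and z of gauge_collar in the frame of stand_seat between -0.003 and 0.003 m and angle between gauge's own z axis and vertical below 0.08 rad and linear speed of gauge below 0.02 m/s and value of joint pin below 0.001 m and distance of each of bearing, gauge_block, spanner from where it was at the start of the episode below 0.02 m); the robot touches nothing.
It fails at once if the pin was pushed in 9 mm or more (overload) (value of joint pin above 0.009 m).
It fails at once if the pin was pressed (over 2 mm) on something other than the middle buffer (value of joint pin above 0.002 m and horizontal distance between pin_tip and mid_top above 0.025 m).
It fails at once if a bystander was moved by more than 20 mm (distance of any of bearing, gauge_block, spanner from where it was at the start of the episode above 0.02 m).
It also fails if it takes over 53 s, if anything falls off the work surface, if the arm or the gripper's body presses on something with over 40 N, if the wrist force passes 120 N, or if a joint passes its speed limit or range.

## Working session

There is one attempt and no reset: what is moved stays moved. The work goes in short steps, Python scripts to look and compute and a tool call to move; the robot and the scene stay as the last step left them, time stands still between calls to the robot, and variables do not carry over. Pictures are saved under pics/ and viewed, about 8 in all and at most 12, crops included, and the job is handed in when it is done.

Besides the shell and the picture viewer there is one more tool, called after "Request:" by a JSON object that holds its "api" and its "payload", one argument or row to a line. apply_moves: Moves the arm, as the interface text tells. Its arguments: {"type":"object","properties":{"rows":{"type":"string"}},"required":["rows"]}

```bash
mkdir -p pics; ls; cat > h.py <<'E'
import numpy as np, cv2
from workcell import read_state, camera, calibration, arm
def look(name,fn):
    c=calibration(name); p,d=camera(name); cv2.imwrite('pics/'+fn+'.png',p[:,:,::-1]); np.savez('pics/'+fn+'.npz',p=p,d=d,**{k:np.array(v) for k,v in c.items()}); return p,d,c
def load(fn): 
    z=np.load('pics/'+fn+'.npz'); return z['p'],z['d'],z
def ray(c,u,v):
    r=np.array([(u-c['cx'])/c['fx'],(v-c['cy'])/c['fy'],1.]); return np.array(c['xyz']),np.array(c['rotation'])@r
def onz(c,u,v,z):
    o,r=ray(c,u,v); return o+r*(z-o[2])/r[2]
def dep(c,d,u,v):
    o,r=ray(c,u,v); return o+r*d[int(v),int(u)]
def cloud(c,d):
    v,u=np.mgrid[:d.shape[0],:d.shape[1]]
    r=np.stack([(u-c['cx'])/c['fx'],(v-c['cy'])/c['fy'],np.ones_like(u,float)],-1)*d[...,None]
    return r@np.array(c['rotation']).T+np.array(c['xyz'])
E
python3 - <<'E'
from h import *
for n in('scene','top'):
    p,d,c=look(n,n+'0'); print(n,c)
print(read_state())
a=cv2.imread('pics/scene0.png');b=cv2.imread('pics/top0.png')
E
```

```text
pics
scene {'fx': 486.2369593020125, 'fy': 486.2369593020125, 'cx': 278.4643577503539, 'cy': 214.77315892740106, 'xyz': array([1321.74911088, -600.44581647,  690.50632451]), 'rotation': array([ 0.76775122,  0.4275667 , -0.2214362 , -0.42274198])}
top {'fx': 394.80270066156083, 'fy': 394.80270066156083, 'cx': 281.2618186311289, 'cy': 210.1673642223185, 'xyz': array([ 482.1770522 ,  -94.39689678, 1226.75856327]), 'rotation': array([-0.70614223,  0.70687679, -0.02562975,  0.03211648])}
{'clock': 0.1, 'q': array([-1.33850501e+00,  4.94135630e-01,  1.34608203e+00, -1.36441426e-06,
        1.30247727e+00, -9.54959763e-02]), 'joint_vel': array([-0.00026884, -0.00176021, -0.00116088,  0.00067295,  0.00021111,
       -0.00092054]), 'joint_torque': array([ 2.51998099e-03, -8.83587527e+01, -3.84561539e+01, -1.12951118e-04,
        5.14671381e-03, -6.00488747e-06]), 'tool_pos': array([ 201.14810129, -591.4045503 ,  230.74644632]), 'ee_rot': array([-0.69760395, -0.11576106,  0.69765815, -0.11498352]), 'force': array([ 0.20647902,  0.20861427, -0.52114989]), 'ft_torque': array([-0.05648895, -0.00952199,  0.00415051]), 'gripper_width': 85.31094095572162}
```

View pics/top0.png

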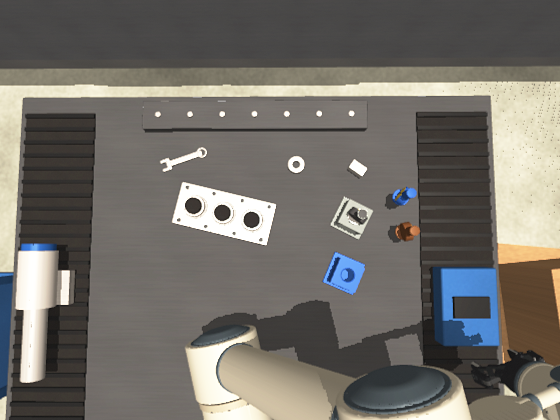

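View pics/scene0.png

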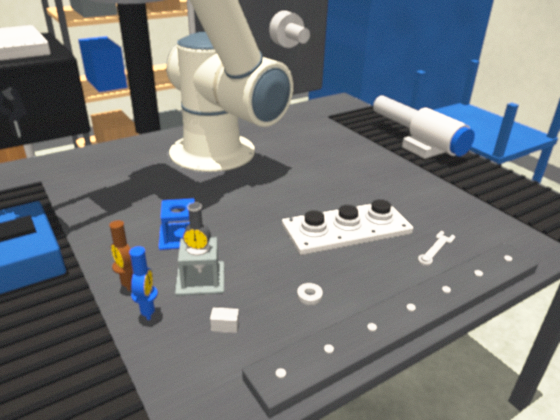

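The top view shows the grey stand and gauge at about (355,215) and the middle puck at (222,213). The blue and brown look-alikes are at (403,197) and (407,232). The scene view shows the real gauge at (196,235) with its yellow dial facing the camera, and the middle puck at (348,212).

```bash
sed -i 's/^import numpy.*/&\nfrom scipy.spatial.transform import Rotation as Ro/; s/np.array(v) for k,v in c.items()/(Ro.from_quat(v).as_matrix() if k=="rotation" else np.array(v)) for k,v in c.items()/; s/c=calibration(name); p/c=calibration(name); c["rotation"]=Ro.from_quat(c["rotation"]).as_matrix(); p/; s/(Ro.from_quat(v).as_matrix() if k=="rotation" else np.array(v))/np.array(v)/' h.py
python3 - <<'E'
from h import *
P,D,c=look('top','top1'); S,DS,s=look('scene','scene1')
X=cloud(c,D); Y=cloud(s,DS)
def st(n,m,X): 
    q=X[m]; print(n,len(q),q.mean(0).round(1),q.min(0).round(1),q.max(0).round(1))
print('table top-view z',X[300,200],'scene',Y[250,100])
dk=P.max(2)<70
# pucks
for u,v in((193,206),(222,213),(252,220)):
    m=np.zeros(dk.shape,np.uint8); m[v-9:v+10,u-9:u+10]=dk[v-9:v+10,u-9:u+10]
    n,l,sst,ce=cv2.connectedComponentsWithStats(m); k=1+sst[1:,4].argmax(); 
    print('puck px',ce[k],sst[k],onz(c,*ce[k],60).round(1)); st('puck top',l==k,X)
# plate height & stand
R=lambda X,lo,hi:((X>lo)&(X<hi)).all(-1)
g=X[213,357]; print('gauge px',g)
for n,Z in(('top',X),('scene',Y)):
    for a,b in((70,90),(135,160),(150,170),(160,185),(185,192)):
        st(f'{n} gauge z{a}-{b}',R(Z,[g[0]-60,g[1]-60,a],[g[0]+60,g[1]+60,b]),Z)
for u,v in((357,206),(313,218),(348,212),(380,206)): print('scene',(u,v),dep(s,DS,u,v).round(1))
E
```

```text
table top-view z [307.10761151 165.43470581   3.68201543] scene [ 344.69864452 -453.47841606   -2.57608732]
puck px [192.796875   205.18229167] [185 198  16  16 192] [593.  179.4  60. ]
puck top 192 [592.5 178.   66.1] [482.2 -94.4  54.1] [ 614.9  203.4 1226.8]
puck px [221.96236559 212.20967742] [215 205  15  15 186] [571.9  92.3  60. ]
puck top 186 [571.9  92.3  60. ] [551.5  71.2  55.1] [593.5 113.5  67.3]
puck px [251.00534759 219.31016043] [244 212  15  16 187] [550.7   5.9  60. ]
puck top 187 [550.3   5.3  66.3] [482.2 -94.4  54.7] [ 572.6   26.8 1226.8]
gauge px [ 560.30865829 -286.45492608  176.59380962]
top gauge z70-90 456 [ 555.  -292.9   82.2] [ 509.4 -344.5   70.4] [ 605.3 -248.1   89.9]
top gauge z135-160 37 [ 557.9 -291.9  140.7] [ 541.1 -318.6  135.1] [ 574.5 -280.   157.6]
top gauge z150-170 12 [ 552.4 -290.7  161.1] [ 544.9 -298.7  151. ] [ 567.4 -286.1  169.8]
top gauge z160-185 35 [ 555.4 -295.7  177.9] [ 544.9 -311.5  161.2] [ 570.5 -286.1  184.9]
top gauge z185-192 63 [ 558.3 -298.7  187.3] [ 546.1 -311.2  185. ] [ 570.1 -286.8  189.9]
scene gauge z70-90 753 [ 575.4 -304.3   81.3] [ 510.1 -346.4   70. ] [ 613.7 -247.8   89.8]
scene gauge z135-160 163 [ 567.8 -300.8  145.4] [ 548.1 -316.5  135. ] [ 580.1 -281.7  159.7]
scene gauge z150-170 109 [ 568.3 -301.9  160. ] [ 556.2 -311.5  150.2] [ 575.2 -287.   169.9]
scene gauge z160-185 153 [ 567.6 -301.5  173.1] [ 546.5 -312.5  160.1] [ 575.2 -285.1  185. ]
scene gauge z185-192 72 [ 560.4 -298.9  186.4] [ 545.9 -311.   185. ] [ 573.6 -286.4  188. ]
scene (357, 206) [522.9 169.8  16.5]
scene (313, 218) [558.6  -2.   56.6]
scene (348, 212) [583.7  84.1  59.3]
scene (380, 206) [604.3 168.6  60.7]
```

```bash
cat >> h.py <<'E'
def go(target,yaw=None):
    s=read_state(); M=Ro.from_quat(s['ee_rot']).as_matrix()
    print('t',round(s['clock'],2),'pos',s['tool_pos'].round(1),'F',s['force'].round(1),'w',round(s['gripper_width'],1))
    print('axes x,y,z in world:',M.T.round(3).tolist()); print('shift tool',(M.T@(np.array(target)-s['tool_pos'])).round(1))
    # turn levelling x straight down, keeping y heading
    x=np.array([0,0,-1.]); y=M[:,1]*[1,1,0]; 
    if yaw is not None: y=np.array([np.cos(yaw),np.sin(yaw),0])
    y/=np.linalg.norm(y); T=np.stack([x,y,np.cross(x,y)],1)
    print('turn',Ro.from_matrix(M.T@T).as_rotvec().round(4))
E
python3 -c "
from h import *
go([559,-299,250]); c=calibration('wrist'); print(c['xyz'],Ro.from_quat(c['rotation']).as_matrix().round(2).tolist())
X=cloud(*[load('scene1')[i] for i in(2,1)]); p=load('scene1')[0].astype(int)
m=(p[...,0]>150)&(p[...,1]>110)&(p[...,2]<90)&(np.linalg.norm(X[...,:2]-[559,-299],axis=-1)<45)&(X[...,2]>85)
q=X[m]; print(len(q),q.mean(0)); w,v=np.linalg.eigh(np.cov(q.T)); print(w,v[:,0])
"
```

```text
t 0.2 pos [ 201.1 -591.5  230.9] F [0.3 0.2 0.3] w 85.1
axes x,y,z in world: [[-0.0, 0.001, -1.0], [0.322, -0.947, -0.001], [-0.947, -0.322, -0.0]]
shift tool [ -18.9 -161.8 -433. ]
turn [-0.     -0.      0.0007]
[ 271.10682662 -567.16605323  372.74613606] [[0.32, -0.91, -0.27], [-0.95, -0.31, -0.09], [-0.0, 0.29, -0.96]]
356 [ 568.12247986 -305.51560112  113.98491333]
[  2.03695309 149.37084195 154.18540192] [ 0.75964426 -0.65028629 -0.00826675]
```

Request:
{"api": "apply_moves", "payload": {
  "rows": "-3 -16 -43 0 0 0 1;-3 -16 -43 0 0 0 1;-3 -16 -43 0 0 0 1;-3 -16 -43 0 0 0 1;-3 -16 -43 0 0 0 1;-3 -16 -43 0 0 0 1;-3 -16 -43 0 0 0 1;-3 -16 -43 0 0 0 1;-3 -16 -43 0 0 0 1;-3 -16 -43 0 0 0 1"
}}

```text
clock: 1.2
tool_pos: [565.5, -294.7, 260.2]
ee_rot: [-0.698, -0.113, 0.699, -0.112]
force: [-0.1, -0.9, -0.1]
gripper_width: 85.4
```

```bash
python3 -c "
from h import *
go([559,-299,255])
P,D,c=look('wrist','w0')
X=cloud(c,D)
for a,b in((78,86),(183,192)):
    m=(X[...,2]>a)&(X[...,2]<b)&(np.linalg.norm(X[...,:2]-[559,-299],axis=-1)<60); q=X[m]; print(a,len(q),q.mean(0),q.min(0),q.max(0))
"
```

```text
t 1.2 pos [ 565.5 -294.7  260.2] F [-0.1 -0.9 -0.1] w 85.4
axes x,y,z in world: [[-0.002, 0.001, -1.0], [0.314, -0.95, -0.002], [-0.95, -0.314, 0.002]]
shift tool [5.2 2.1 7.5]
turn [0.     0.0015 0.0018]
78 2509 [ 569.42562516 -293.60348437   81.17273804] [ 519.52983204 -348.0078231    78.05412273] [ 609.89831558 -246.6184224    85.94207034]
183 915 [ 559.48502237 -297.61423104  185.90250726] [ 545.27249145 -311.09205158  183.14188095] [ 572.19618492 -284.38511835  188.31862461]
```

View pics/w0.png

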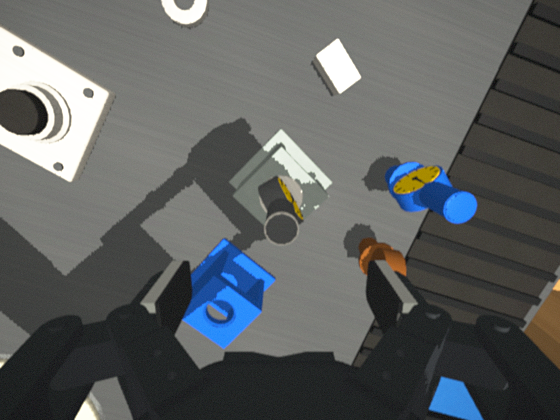

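The wrist view shows the handle top at (282,227). It puts the axis at (559,-298) with its top at 186 mm, which agrees with both other views. The brown look-alike is at (383,258), near the right finger, so I'll check that clearance.

```bash
python3 -c "
from h import *
P,D,c=load('top1'); X=cloud(c,D); p=P.astype(int)
m=(p[...,0]>p[...,2]+40)&(X[...,2]>15)&(X[...,1]<-360)&(X[...,1]>-520)&(X[...,0]>400)&(X[...,0]<640)
q=X[m];print('brown',len(q),q.min(0),q.max(0))
q=q[:,:2]-[558.7,-297.8]; print('along jaw min',(q@[.314,-.95]).min(),'dist min',np.linalg.norm(q,axis=1).min())
go([558.7,-297.8,148])
"
```

```text
brown 273 [ 488.92591707 -454.37022824   26.1082184 ] [ 638.21305435 -414.46845854  171.77705865]
along jaw min 98.47375058669968 dist min 126.27129666590342
t 1.25 pos [ 570.4 -290.2  260.6] F [1.8 7.8 0. ] w 85.5
axes x,y,z in world: [[0.001, 0.003, -1.0], [0.317, -0.949, -0.002], [-0.949, -0.317, -0.002]]
shift tool [112.5   3.8  13.7]
turn [-0.     -0.0016  0.0022]
```

Request:
{"api": "apply_moves", "payload": {
  "rows": "10 4 13 0 0 0 0.8;0 0 0 0 0 0 0.8;0 0 0 0 0 0 0.8"
}}

```text
clock: 1.55
tool_pos: [560.4, -296.2, 249.4]
ee_rot: [0.698, 0.116, -0.698, 0.114]
force: [-0.8, 0.7, 0.1]
gripper_width: 68.2
```

```bash
python3 -c "
from h import *
go([558.7,-297.8,148])"
```

```text
t 1.55 pos [ 560.4 -296.2  249.4] F [-0.8  0.7  0.1] w 68.2
axes x,y,z in world: [[0.0, 0.003, -1.0], [0.32, -0.947, -0.003], [-0.947, -0.32, -0.001]]
shift tool [101.4   1.3   2.2]
turn [-0.     -0.0011  0.003 ]
```

Request:
{"api": "apply_moves", "payload": {
  "rows": "25 1 2 0 0 0.003 0.8;25 0 0 0 0 0 0.8;25 0 0 0 0 0 0.8;15 0 0 0 0 0 0.8;5 0 0 0 0 0 0.8;0 0 0 0 0 0 0.8;0 0 0 0 0 0 0.8"
}}

```text
clock: 2.25
tool_pos: [555.6, -303.6, 154.0]
ee_rot: [0.699, 0.111, -0.697, 0.112]
force: [0.7, -0.4, 1.0]
gripper_width: 68.2
```

```bash
python3 -c "
from h import *
go([558.7,-297.8,148])"
```

```text
t 2.25 pos [ 555.6 -303.6  154. ] F [ 0.7 -0.4  1. ] w 68.2
axes x,y,z in world: [[0.003, -0.002, -1.0], [0.311, -0.95, 0.002], [-0.95, -0.311, -0.002]]
shift tool [ 6.  -4.5 -4.8]
turn [ 0.     -0.0023 -0.0025]
```

Request:
{"api": "apply_moves", "payload": {
  "rows": "6 -4.5 -5 0 -0.002 -0.002 0.8;0 0 0 0 0 0 0.8"
}}

```text
clock: 2.45
tool_pos: [559.7, -298.1, 149.2]
ee_rot: [0.699, 0.111, -0.698, 0.112]
force: [0.1, -0.3, 0.3]
gripper_width: 68.2
```

```bash
python3 -c "
from h import *
go([558.7,-297.8,148])"
```

```text
t 2.45 pos [ 559.7 -298.1  149.2] F [ 0.1 -0.3  0.3] w 68.2
axes x,y,z in world: [[0.002, -0.002, -1.0], [0.311, -0.951, 0.002], [-0.951, -0.311, -0.002]]
shift tool [ 1.2 -0.6  0.8]
turn [ 0.     -0.0018 -0.0022]
```

Good; close.

Request:
{"api": "apply_moves", "payload": {
  "rows": "1 0 0 0 -0.002 -0.002 0.2;0 0 0 0 0 0 0;0 0 0 0 0 0 0;0 0 0 0 0 0 0;0 0 0 0 0 0 0;0 0 0 0 0 0 0;0 0 0 0 0 0 0"
}}

```text
clock: 3.15
tool_pos: [560.5, -298.2, 149.3]
ee_rot: [0.699, 0.111, -0.698, 0.112]
force: [0.6, -0.4, -0.1]
gripper_width: 25.1
```

```bash
python3 -c "
from h import *
go([558.7,-297.8,148]); print(read_state()['ft_torque'])"
```

```text
t 3.15 pos [ 560.5 -298.2  149.3] F [ 0.6 -0.4 -0.1] w 25.1
axes x,y,z in world: [[0.001, -0.001, -1.0], [0.311, -0.95, 0.002], [-0.95, -0.311, -0.001]]
shift tool [ 1.3 -0.9  1.6]
turn [ 0.     -0.0008 -0.0017]
[-0.0094856  -0.00733337  0.01023012]
```

Gripped at width 25 mm; home is TCP (560.5,-298.2,149.3). Next I lift it straight up.

Request:
{"api": "apply_moves", "payload": {
  "rows": "-10 0 0 0 0 0 0;-15 0 0 0 0 0 0;-20 0 0 0 0 0 0;-20 0 0 0 0 0 0;-15 0 0 0 0 0 0;-5 0 0 0 0 0 0;0 0 0 0 0 0 0;0 0 0 0 0 0 0"
}}

```text
clock: 3.95
tool_pos: [558.8, -297.0, 238.7]
ee_rot: [-0.698, -0.112, 0.699, -0.111]
force: [0.8, -0.0, -3.2]
gripper_width: 24.5
```

```bash
python3 -c "
from h import *
go([571.9,92.5,240]); print(read_state()['ft_torque'])"
```

```text
t 3.95 pos [ 558.8 -297.   238.7] F [ 0.8 -0.  -3.2] w 24.5
axes x,y,z in world: [[-0.002, 0.001, -1.0], [0.311, -0.95, -0.002], [-0.95, -0.311, 0.002]]
shift tool [  -0.9 -366.1 -133.6]
turn [0.     0.0018 0.0017]
[0.00282562 0.00086877 0.00908292]
```

Request:
{"api": "apply_moves", "payload": {
  "rows": "0 -20 -7 0 0 0 0;0 -35 -13 0 0 0 0;0 -40 -15 0 0 0 0;0 -40 -15 0 0 0 0;0 -40 -15 0 0 0 0;0 -40 -15 0 0 0 0;0 -40 -14 0 0 0 0;0 -40 -14 0 0 0 0;0 -30 -10 0 0 0 0;0 -18 -7 0 0 0 0;0 -8 -4 0 0 0 0;0 0 0 0 0 0 0"
}}

```text
clock: 5.15
tool_pos: [565.0, 96.7, 229.6]
ee_rot: [-0.692, -0.114, 0.704, -0.109]
force: [-1.1, -0.9, -2.2]
gripper_width: 24.3
```

```bash
python3 -c "
from h import *
go([571.9,92.5,220]); print(read_state()['ft_torque'])"
```

```text
t 5.15 pos [565.   96.7 229.6] F [-1.1 -0.9 -2.2] w 24.3
axes x,y,z in world: [[-0.017, 0.005, -1.0], [0.311, -0.95, -0.01], [-0.95, -0.311, 0.015]]
shift tool [ 9.5  6.3 -5.3]
turn [0.0001 0.015  0.01  ]
[-0.00403131 -0.00286434 -0.00783767]
```

Request:
{"api": "apply_moves", "payload": {
  "rows": "10 6 -5 0 0.015 0.01 0;0 0 0 0 0 0 0;0 0 0 0 0 0 0"
}}

```text
clock: 5.45
tool_pos: [570.9, 90.8, 218.7]
ee_rot: [-0.698, -0.111, 0.699, -0.111]
force: [-0.4, -0.1, -2.9]
gripper_width: 24.7
```

```bash
python3 -c "
from h import *
go([571.9,92.5,200])
S,D,s=look('scene','s2'); P,D2,c=look('top','t2'); X=cloud(s,D)
# nose & handle positions at scene camera
for a,b in((82,98),(88,125),(125,160),(190,240)):
    m=(X[...,2]>a)&(X[...,2]<b)&(np.linalg.norm(X[...,:2]-[572,92.5],axis=-1)<40);q=X[m];print(a,b,len(q),q.mean(0).round(1) if len(q) else '')
cv2.imwrite('pics/s2c.png',cv2.resize(S[60:260,260:460,::-1],None,fx=3,fy=3,interpolation=cv2.INTER_CUBIC))
go([571.9,92.5,200])"
```

```text
t 5.45 pos [570.9  90.8 218.7] F [-0.4 -0.1 -2.9] w 24.7
axes x,y,z in world: [[-0.002, -0.001, -1.0], [0.31, -0.951, 0.0], [-0.951, -0.31, 0.002]]
shift tool [18.7 -1.3 -1.5]
turn [-0.      0.0018 -0.0002]
82 98 10 [572.6  88.   94.6]
88 125 85 [576.   84.2 113.5]
125 160 197 [579.2  82.3 146.9]
190 240 355 [577.8  84.3 212. ]
t 5.55 pos [570.9  90.9 218.7] F [ 0.2 -0.  -2.3] w 25.0
axes x,y,z in world: [[-0.001, -0.001, -1.0], [0.31, -0.951, 0.0], [-0.951, -0.31, 0.002]]
shift tool [18.7 -1.3 -1.5]
turn [-0.      0.0016 -0.0002]
```

View pics/s2c.png

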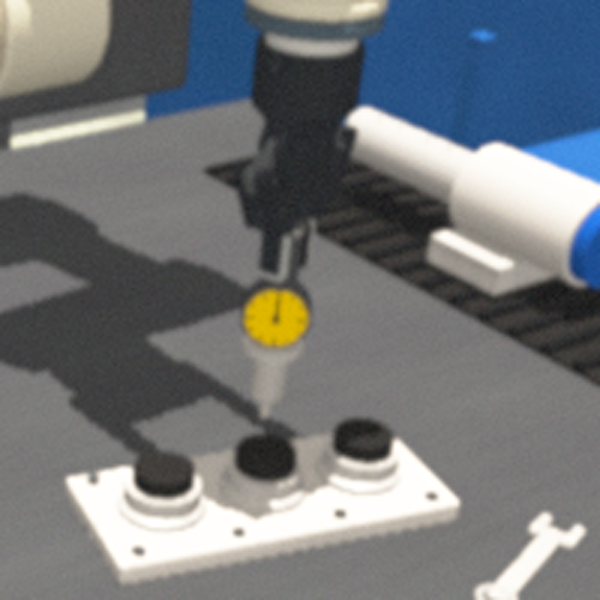

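The dial needle points straight up (pin free) and the tip is at crop (263,415), about over the middle puck at (266,450). Next I come down close.

Request:
{"api": "apply_moves", "payload": {
  "rows": "8 -1 -1 0 0.002 0 0;8 0 0 0 0 0 0;4 0 0 0 0 0 0;0 0 0 0 0 0 0;0 0 0 0 0 0 0"
}}

```text
clock: 6.05
tool_pos: [571.4, 91.6, 197.1]
ee_rot: [0.698, 0.111, -0.698, 0.111]
force: [0.1, 0.2, -3.8]
gripper_width: 24.4
```

```bash
cat > tip.py <<'E'
from h import *
import sys
def needle(fn):
    go([571.9,92.5,190.3])
    S,D,s=look('scene',fn); p=S.astype(int)
    t=read_state()['tool_pos']; w=t-[0,0,130.3-77+0]  # dial centre
    n=np.array([.76,-.65,0])*11
    q=np.array(s['rotation']).T@(w+n-np.array(s['xyz'])); u,v=s['fx']*q[0]/q[2]+s['cx'],s['fy']*q[1]/q[2]+s['cy']
    print('dial px',u,v)
    u,v=int(u),int(v); cv2.imwrite('pics/'+fn+'c.png',cv2.resize(S[v-35:v+55,u-45:u+45,::-1],None,fx=6,fy=6,interpolation=cv2.INTER_CUBIC))
    y=(p[...,0]>130)&(p[...,1]>90)&(p[...,2]<90); y[:v-25]=0;y[v+25:]=0;y[:,:u-25]=0;y[:,u+25:]=0
    h=cv2.convexHull(np.argwhere(y)[:,::-1].astype(np.int32)); (cu,cv),(a,b),ang=cv2.fitEllipse(h); print('face',cu,cv,a,b)
    m=np.zeros(y.shape,np.uint8); cv2.fillConvexPoly(m,h,1)
    V,U=np.mgrid[:420,:560]; r=np.hypot(U-cu,V-cv); k=(m>0)&(r<.62*a/2)
    wgt=np.clip(150-p[...,0],0,None)*k
    dx,dy=((U-cu)*wgt).sum()/wgt.sum(),((V-cv)*wgt).sum()/wgt.sum()
    print('needle clockwise deg',np.degrees(np.arctan2(dx,-dy)).round(1),'len',np.hypot(dx,dy).round(2))
    go([571.9,92.5,190.3])
needle(sys.argv[1])
E
python3 tip.py n0
```

```text
t 6.05 pos [571.4  91.6 197.1] F [ 0.1  0.2 -3.8] w 24.4
axes x,y,z in world: [[0.0, 0.0, -1.0], [0.309, -0.951, -0.0], [-0.951, -0.309, -0.0]]
shift tool [ 6.8 -0.7 -0.7]
turn [-0.     -0.0002  0.0001]
dial px 350.65634914761233 180.62150946550562
face 351.09014892578125 173.9821319580078 19.049827575683594 21.7084903717041
needle clockwise deg -154.8 len 0.21
t 6.1 pos [571.4  91.6 197.2] F [-0.3  0.1 -3.3] w 24.8
axes x,y,z in world: [[0.0, 0.0, -1.0], [0.309, -0.951, -0.0], [-0.951, -0.309, -0.0]]
shift tool [ 6.9 -0.7 -0.7]
turn [-0.     -0.0002  0.0001]
```

Request:
{"api": "apply_moves", "payload": {
  "rows": "3 -1 -1 0 0 0 0;2 0 0 0 0 0 0;1 0 0 0 0 0 0;0 0 0 0 0 0 0;0 0 0 0 0 0 0"
}}

```text
clock: 6.6
tool_pos: [572.4, 93.1, 191.1]
ee_rot: [0.699, 0.111, -0.698, 0.111]
force: [-0.3, 0.7, -3.7]
gripper_width: 24.5
```

Request:
{"api": "apply_moves", "payload": {
  "rows": "1.5 0 0 0 0 0 0;0 0 0 0 0 0 0;0 0 0 0 0 0 0"
}}

```text
clock: 6.9
tool_pos: [572.6, 93.1, 189.7]
ee_rot: [0.699, 0.111, -0.698, 0.111]
force: [-0.2, -0.7, -2.8]
gripper_width: 24.9
```

Request:
{"api": "apply_moves", "payload": {
  "rows": "1.5 0 0 0 0 0 0;0 0 0 0 0 0 0;0 0 0 0 0 0 0"
}}

```text
clock: 7.2
tool_pos: [572.7, 93.1, 188.4]
ee_rot: [0.699, 0.111, -0.698, 0.111]
force: [0.1, 0.3, -2.2]
gripper_width: 24.8
```

Request:
{"api": "apply_moves", "payload": {
  "rows": "1.5 0 0 0 0 0 0;0 0 0 0 0 0 0;0 0 0 0 0 0 0"
}}

```text
clock: 7.5
tool_pos: [572.8, 93.2, 187.0]
ee_rot: [0.699, 0.111, -0.698, 0.111]
force: [-0.5, 0.2, 0.1]
gripper_width: 24.8
```

Request:
{"api": "apply_moves", "payload": {
  "rows": "1.5 0 0 0 0 0 0;0 0 0 0 0 0 0;0 0 0 0 0 0 0"
}}

```text
clock: 7.8
tool_pos: [572.9, 93.2, 185.6]
ee_rot: [0.699, 0.111, -0.697, 0.111]
force: [-1.4, -0.7, 0.4]
gripper_width: 24.5
```

Request:
{"api": "apply_moves", "payload": {
  "rows": "1 0 0 0 0 0 0;0 0 0 0 0 0 0;0 0 0 0 0 0 0"
}}

```text
clock: 8.1
tool_pos: [572.9, 93.2, 184.6]
ee_rot: [0.699, 0.111, -0.697, 0.111]
force: [-0.7, 0.5, 1.8]
gripper_width: 24.7
```

Request:
{"api": "apply_moves", "payload": {
  "rows": "2 0 0 0 0 0 0;0 0 0 0 0 0 0;0 0 0 0 0 0 0"
}}

```text
clock: 8.4
tool_pos: [573.0, 93.2, 182.6]
ee_rot: [0.699, 0.111, -0.697, 0.111]
force: [-1.2, -0.5, 3.2]
gripper_width: 24.9
```

Request:
{"api": "apply_moves", "payload": {
  "rows": "2 0 0 0 0 0 0;0 0 0 0 0 0 0;0 0 0 0 0 0 0"
}}

```text
clock: 8.7
tool_pos: [573.1, 93.2, 180.6]
ee_rot: [0.7, 0.111, -0.697, 0.111]
force: [-1.5, 0.5, 3.0]
gripper_width: 25.0
```

```bash
python3 tip.py n1
```

```text
t 8.7 pos [573.1  93.2 180.6] F [-1.5  0.5  3. ] w 25.0
axes x,y,z in world: [[0.003, 0.0, -1.0], [0.309, -0.951, 0.001], [-0.951, -0.309, -0.003]]
shift tool [-9.7  0.3  1.3]
turn [ 0.     -0.0032 -0.0006]
dial px 350.90999191201604 186.9432874656622
face 351.39080810546875 180.34405517578125 18.4991397857666 21.57401466369629
needle clockwise deg 168.3 len 0.67
t 8.75 pos [573.1  93.2 180.6] F [-0.9 -0.1  2.6] w 24.5
axes x,y,z in world: [[0.003, 0.0, -1.0], [0.309, -0.951, 0.001], [-0.951, -0.309, -0.003]]
shift tool [-9.7  0.3  1.3]
turn [ 0.     -0.0032 -0.0006]
```

View pics/n1c.png

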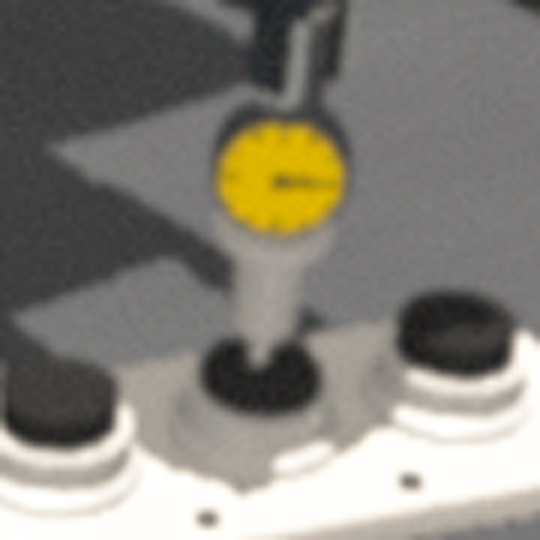

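The needle is at about 90° (hub at (285,182), pointing right), so the pin is in 3 mm and the tip is mid-puck.

Request:
{"api": "apply_moves", "payload": {
  "rows": "2 0 0 0 -0.003 0 0;0 0 0 0 0 0 0;0 0 0 0 0 0 0"
}}

```text
clock: 9.05
tool_pos: [573.4, 93.3, 178.8]
ee_rot: [0.699, 0.11, -0.698, 0.111]
force: [-1.3, 0.3, 4.9]
gripper_width: 24.8
```

Request:
{"api": "apply_moves", "payload": {
  "rows": "2 0 0 0 0 0 0;0 0 0 0 0 0 0;0 0 0 0 0 0 0"
}}

```text
clock: 9.35
tool_pos: [573.5, 93.4, 177.0]
ee_rot: [0.699, 0.11, -0.698, 0.111]
force: [-1.4, 0.7, 5.5]
gripper_width: 24.8
```

```bash
python3 tip.py n2
```

```text
t 9.35 pos [573.5  93.4 177. ] F [-1.4  0.7  5.5] w 24.8
axes x,y,z in world: [[0.001, -0.0, -1.0], [0.309, -0.951, 0.001], [-0.951, -0.309, -0.001]]
shift tool [-13.3   0.3   1.8]
turn [ 0.     -0.001  -0.0007]
dial px 350.91515539600636 188.3637626922267
face 351.2791748046875 181.79612731933594 18.32333755493164 21.607521057128906
needle clockwise deg -173.9 len 0.74
t 9.4 pos [573.5  93.3 177. ] F [-0.9  0.5  6.3] w 24.6
axes x,y,z in world: [[0.001, -0.0, -1.0], [0.309, -0.951, 0.001], [-0.951, -0.309, -0.001]]
shift tool [-13.3   0.3   1.8]
turn [ 0.     -0.001  -0.0008]
```

View pics/n2c.png

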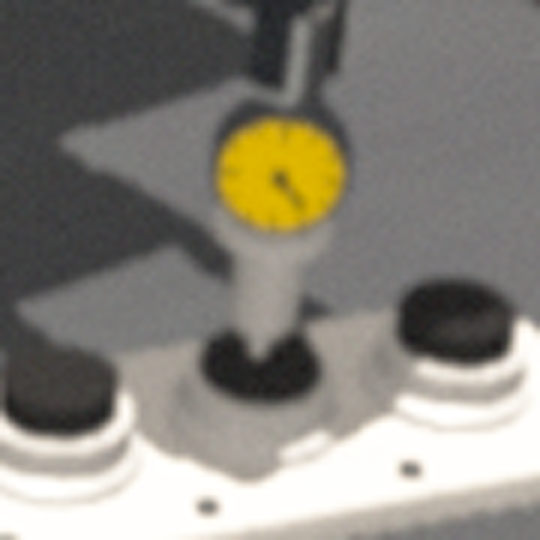

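The needle is at about 142°, so roughly 4.7 mm. About half the travel goes into the pin, so I go another 2.5 mm and hold.

Request:
{"api": "apply_moves", "payload": {
  "rows": "1.5 0 0 0 0 0 0;1 0 0 0 0 0 0;0 0 0 0 0 0 0;0 0 0 0 0 0 0"
}}

```text
clock: 9.8
tool_pos: [573.6, 93.4, 175.0]
ee_rot: [0.699, 0.11, -0.698, 0.111]
force: [-2.4, -0.3, 7.6]
gripper_width: 24.7
```

```bash
python3 tip.py n3
```

```text
t 9.8 pos [573.6  93.4 175. ] F [-2.4 -0.3  7.6] w 24.7
axes x,y,z in world: [[0.002, -0.0, -1.0], [0.309, -0.951, 0.001], [-0.951, -0.309, -0.001]]
shift tool [-15.3   0.3   1.9]
turn [ 0.     -0.0014 -0.0008]
dial px 350.87485224222644 189.09195733797102
face 351.33294677734375 182.48023986816406 18.56808853149414 21.421533584594727
needle clockwise deg -161.4 len 0.95
t 9.85 pos [573.6  93.4 175. ] F [-1.9 -0.3  7.5] w 24.7
axes x,y,z in world: [[0.002, -0.0, -1.0], [0.309, -0.951, 0.001], [-0.951, -0.309, -0.001]]
shift tool [-15.3   0.3   1.9]
turn [ 0.     -0.0014 -0.0008]
```

View pics/n3c.png

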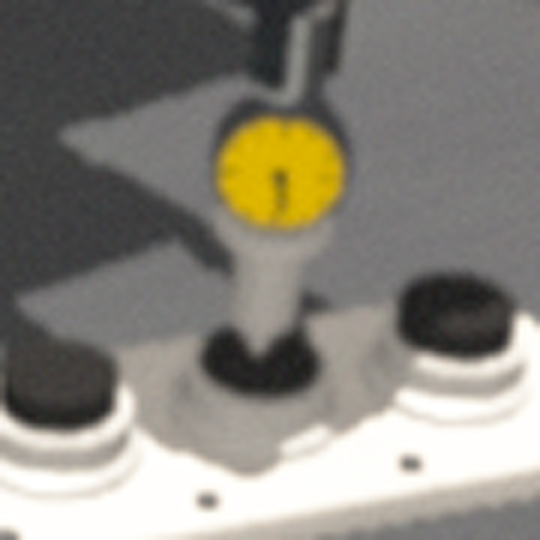

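The needle points straight down (6 mm), and the force is consistent at about 10.6 N net. Hold here.

Request:
{"api": "apply_moves", "payload": {
  "rows": "0 0 0 0 0 0 0;0 0 0 0 0 0 0;0 0 0 0 0 0 0;0 0 0 0 0 0 0;0 0 0 0 0 0 0;0 0 0 0 0 0 0;0 0 0 0 0 0 0;0 0 0 0 0 0 0;0 0 0 0 0 0 0;0 0 0 0 0 0 0;0 0 0 0 0 0 0;0 0 0 0 0 0 0"
}}

```text
clock: 11.05
tool_pos: [573.5, 93.4, 176.7]
ee_rot: [0.699, 0.11, -0.698, 0.111]
force: [-2.0, 0.4, 6.7]
gripper_width: 24.7
```

```bash
python3 tip.py n4
```

```text
t 11.05 pos [573.5  93.4 176.7] F [-2.   0.4  6.7] w 24.7
axes x,y,z in world: [[0.002, -0.001, -1.0], [0.309, -0.951, 0.001], [-0.951, -0.309, -0.002]]
shift tool [-13.6   0.4   1.8]
turn [ 0.     -0.0018 -0.0012]
dial px 350.93888408104567 188.4391564916556
face 351.2035827636719 181.86221313476562 18.562578201293945 21.52603530883789
needle clockwise deg 171.7 len 0.82
t 11.1 pos [573.5  93.4 176.7] F [-2.1 -0.1  6.7] w 25.0
axes x,y,z in world: [[0.002, -0.001, -1.0], [0.309, -0.951, 0.001], [-0.951, -0.309, -0.002]]
shift tool [-13.6   0.4   1.8]
turn [ 0.     -0.0018 -0.0012]
```

View pics/n4c.png

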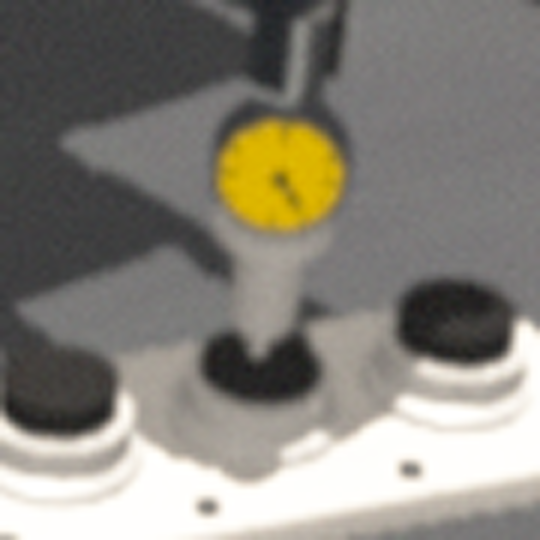

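Request:
{"api": "apply_moves", "payload": {
  "rows": "0 0 0 0 0 0 0;0 0 0 0 0 0 0;0 0 0 0 0 0 0;0 0 0 0 0 0 0;0 0 0 0 0 0 0;0 0 0 0 0 0 0;0 0 0 0 0 0 0"
}}

```text
clock: 11.8
tool_pos: [573.4, 93.4, 177.4]
ee_rot: [0.699, 0.11, -0.698, 0.111]
force: [-1.7, 0.2, 5.3]
gripper_width: 24.5
```

The zero rows creep upward under load by about 0.14 mm per row. The needle backed off to about 147°, so the hold may not have counted. I'll press again and hold with that creep compensated.

Request:
{"api": "apply_moves", "payload": {
  "rows": "1.5 0 0 0 0 0 0;1.2 0 0 0 0 0 0;0.15 0 0 0 0 0 0;0.15 0 0 0 0 0 0;0.15 0 0 0 0 0 0"
}}

```text
clock: 12.3
tool_pos: [573.6, 93.4, 175.0]
ee_rot: [0.699, 0.11, -0.697, 0.111]
force: [-2.1, -0.2, 7.7]
gripper_width: 24.8
```

Request:
{"api": "apply_moves", "payload": {
  "rows": "0.2 0 0 0 0 0 0;0.15 0 0 0 0 0 0;0.15 0 0 0 0 0 0;0.15 0 0 0 0 0 0;0.15 0 0 0 0 0 0;0.15 0 0 0 0 0 0"
}}

```text
clock: 12.9
tool_pos: [573.5, 93.5, 175.0]
ee_rot: [0.699, 0.11, -0.697, 0.111]
force: [-2.1, -0.1, 7.6]
gripper_width: 24.7
```

Steady at 175.0. I continue for 1.2 s more and check the dial.

Request:
{"api": "apply_moves", "payload": {
  "rows": "0.15 0 0 0 0 0 0;0.15 0 0 0 0 0 0;0.15 0 0 0 0 0 0;0.15 0 0 0 0 0 0;0.15 0 0 0 0 0 0;0.15 0 0 0 0 0 0;0.15 0 0 0 0 0 0;0.15 0 0 0 0 0 0;0.15 0 0 0 0 0 0;0.15 0 0 0 0 0 0;0.15 0 0 0 0 0 0;0.15 0 0 0 0 0 0"
}}

```text
clock: 14.1
tool_pos: [573.4, 93.5, 175.2]
ee_rot: [0.7, 0.11, -0.697, 0.112]
force: [-1.4, 0.4, 6.9]
gripper_width: 24.7
```

```bash
python3 tip.py n5
```

```text
t 14.1 pos [573.4  93.5 175.2] F [-1.4  0.4  6.9] w 24.7
axes x,y,z in world: [[0.003, -0.001, -1.0], [0.31, -0.951, 0.002], [-0.951, -0.31, -0.003]]
shift tool [-15.1   0.5   1.7]
turn [ 0.    -0.003 -0.002]
dial px 350.8799527437339 188.97572253589192
face 351.2774963378906 182.41937255859375 18.674869537353516 21.24593162536621
needle clockwise deg -169.1 len 1.05
t 14.15 pos [573.5  93.5 175.2] F [-2.5 -0.3  7.6] w 24.3
axes x,y,z in world: [[0.004, -0.001, -1.0], [0.31, -0.951, 0.002], [-0.951, -0.31, -0.003]]
shift tool [-15.1   0.5   1.7]
turn [ 0.     -0.0031 -0.002 ]
```

View pics/n5c.png

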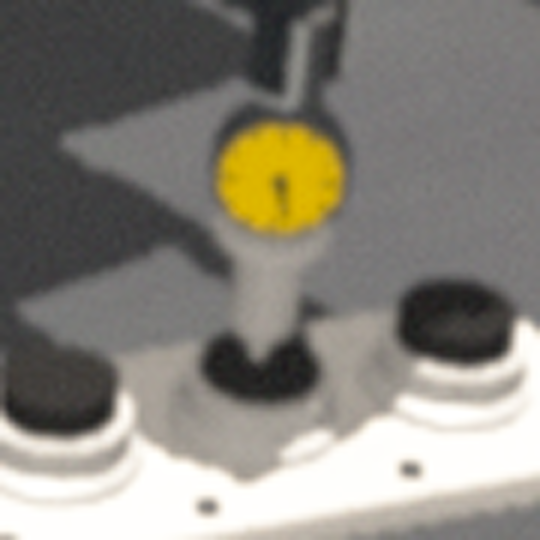

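The needle is at about 173° (~5.8 mm), held for about 1.8 s. Now I lift and return to the stand.

Request:
{"api": "apply_moves", "payload": {
  "rows": "-8 0 0 0 0 0 0;-12 0 0 0 0 0 0;-15 0 0 0 0 0 0;-15 0 0 0 0 0 0;-10 0 0 0 0 0 0;-3 0 0 0 0 0 0;0 0 0 0 0 0 0;0 0 0 0 0 0 0"
}}

```text
clock: 14.95
tool_pos: [572.7, 93.4, 242.1]
ee_rot: [0.699, 0.11, -0.698, 0.112]
force: [-0.3, 0.2, -4.2]
gripper_width: 24.7
```

```bash
python3 -c "
from h import *
go([560.5,-298.2,240],np.arctan2(-.95,.311)); print(read_state()['ft_torque'])"
```

```text
t 14.95 pos [572.7  93.4 242.1] F [-0.3  0.2 -4.2] w 24.7
axes x,y,z in world: [[0.002, -0.001, -1.0], [0.31, -0.951, 0.002], [-0.951, -0.31, -0.001]]
shift tool [  2.6 368.5 133. ]
turn [-0.0012 -0.0015 -0.0019]
[ 0.02162723  0.00861857 -0.05166525]
```

Request:
{"api": "apply_moves", "payload": {
  "rows": "0 20 7 0 0 0 0;0 35 13 0 0 0 0;0 40 15 0 0 0 0;0 40 15 0 0 0 0;0 40 15 0 0 0 0;0 40 15 0 0 0 0;0 40 14 0 0 0 0;0 40 14 0 0 0 0;0 30 10 0 0 0 0;0 18 7 0 0 0 0;0 8 4 0 0 0 0;0 0 0 0 0 0 0"
}}

```text
clock: 16.15
tool_pos: [554.9, -293.4, 232.7]
ee_rot: [-0.695, -0.114, 0.701, -0.11]
force: [0.1, 1.3, -4.1]
gripper_width: 24.9
```

```bash
python3 -c "
from h import *
go([560.5,-298.2,235],np.arctan2(-.95,.311))"
```

```text
t 16.15 pos [ 554.9 -293.4  232.7] F [ 0.1  1.3 -4.1] w 24.9
axes x,y,z in world: [[-0.01, 0.004, -1.0], [0.312, -0.95, -0.006], [-0.95, -0.312, 0.008]]
shift tool [-2.3  6.3 -3.8]
turn [0.001  0.008  0.0064]
```

Request:
{"api": "apply_moves", "payload": {
  "rows": "-2 6.3 -3.8 0.001 0.008 0.0064 0;0 0 0 0 0 0 0;0 0 0 0 0 0 0"
}}

```text
clock: 16.45
tool_pos: [561.2, -295.6, 234.3]
ee_rot: [0.698, 0.112, -0.698, 0.112]
force: [0.7, 0.8, -3.4]
gripper_width: 24.7
```

```bash
python3 -c "
from h import *
go([560.5,-298.2,149.3],np.arctan2(-.95,.311))
P,D,c=look('wrist','w1'); T,_,_=look('top','t3'); S,DS,s=look('scene','s3'); X=cloud(s,DS)
# handle tilt: axis from top to bottom in scene cloud (front surface bands)
for a,b in((140,150),(150,160),(160,170),(170,180),(180,190)):
    m=(X[...,2]>a)&(X[...,2]<b)&(np.linalg.norm(X[...,:2]-[560,-298],axis=-1)<30);q=X[m];print(a,len(q),q.mean(0).round(1))
# stand hole from first plate edges: top-plate corners (grey) bright mask in wrist at z~82
Y=cloud(c,D); m=((Y[...,2]>79)&(Y[...,2]<86)&(np.linalg.norm(Y[...,:2]-[560,-298],axis=-1)<62)).astype(np.uint8)
pts=Y[m>0][:,:2].astype(np.float32); print(len(pts),'minrect',cv2.minAreaRect(pts))
P0,D0,c0=load('w0'); Y=cloud(c0,D0); m=((Y[...,2]>79)&(Y[...,2]<86)&(np.linalg.norm(Y[...,:2]-[560,-298],axis=-1)<62))
pts=Y[m][:,:2].astype(np.float32); print(len(pts),'minrect0',cv2.minAreaRect(pts))
cv2.imwrite('pics/s3c.png',cv2.resize(S[150:300,130:280,::-1],None,fx=4,fy=4,interpolation=cv2.INTER_CUBIC))
"
```

```text
t 16.45 pos [ 561.2 -295.6  234.3] F [ 0.7  0.8 -3.4] w 24.7
axes x,y,z in world: [[-0.0, 0.001, -1.0], [0.313, -0.95, -0.001], [-0.95, -0.313, -0.0]]
shift tool [85.   2.3  1.5]
turn [ 0.0019 -0.0003  0.0011]
140 56 [ 569.8 -299.7  144.7]
150 57 [ 570.  -300.5  154.7]
160 35 [ 575.7 -303.9  168.1]
170 160 [ 570.7 -301.2  173.3]
180 97 [ 569.  -302.4  185.2]
2905 minrect ((558.7415161132812, -297.8463439941406), (75.89188385009766, 76.16757202148438), 62.91802215576172)
2505 minrect0 ((558.6553955078125, -297.8007507324219), (76.34092712402344, 76.395751953125), 62.78264236450195)
```

View pics/s3c.png

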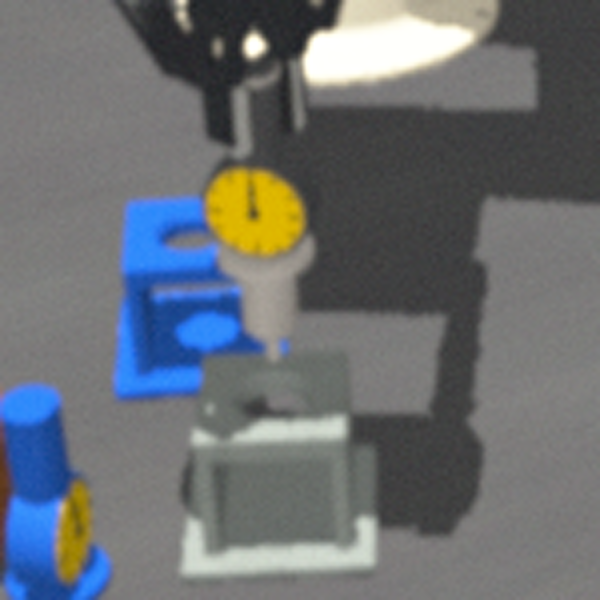

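The gauge is upright over the grey stand's hole, with the needle at zero. The plate centre measured from the wrist is (558.7,-297.8) in both looks. Lowering now.

Request:
{"api": "apply_moves", "payload": {
  "rows": "5 2.3 1.5 0.002 0 0.001 0;8 0 0 0 0 0 0;0 0 0 0 0 0 0;0 0 0 0 0 0 0"
}}

```text
clock: 17.0
tool_pos: [560.3, -298.1, 220.1]
ee_rot: [0.698, 0.112, -0.698, 0.111]
force: [0.1, 0.1, -2.0]
gripper_width: 24.6
```

```bash
python3 -c "
from h import *
go([560.5,-298.2,149.3],np.arctan2(-.95,.311))"
```

```text
t 17.0 pos [ 560.3 -298.1  220.1] F [ 0.1  0.1 -2. ] w 24.6
axes x,y,z in world: [[0.0, 0.0, -1.0], [0.311, -0.95, -0.0], [-0.95, -0.311, -0.0]]
shift tool [70.8  0.2 -0.2]
turn [ 0.0003 -0.0001  0.0001]
```

Request:
{"api": "apply_moves", "payload": {
  "rows": "6 0 0 0 0 0 0;7 0 0 0 0 0 0;7 0 0 0 0 0 0;7 0 0 0 0 0 0;6 0 0 0 0 0 0;0 0 0 0 0 0 0;0 0 0 0 0 0 0"
}}

```text
clock: 17.7
tool_pos: [560.0, -297.9, 183.4]
ee_rot: [-0.698, -0.112, 0.699, -0.111]
force: [0.0, -0.1, -2.6]
gripper_width: 24.4
```

```bash
python3 -c "
from h import *
go([560.5,-298.2,149.3],np.arctan2(-.95,.311))"
```

```text
t 17.7 pos [ 560.  -297.9  183.4] F [ 0.  -0.1 -2.6] w 24.4
axes x,y,z in world: [[-0.001, 0.001, -1.0], [0.311, -0.95, -0.001], [-0.95, -0.311, 0.001]]
shift tool [34.1  0.4 -0.4]
turn [0.0001 0.0006 0.001 ]
```

Request:
{"api": "apply_moves", "payload": {
  "rows": "6 0.4 -0.4 0 0 0 0;7 0 0 0 0 0 0;6 0 0 0 0 0 0;5 0 0 0 0 0 0;3 0 0 0 0 0 0;1 0 0 0 0 0 0;0 0 0 0 0 0 0;0 0 0 0 0 0 0"
}}

```text
clock: 18.5
tool_pos: [560.7, -298.4, 153.2]
ee_rot: [-0.698, -0.112, 0.698, -0.111]
force: [1.0, -0.1, -3.1]
gripper_width: 25.0
```

Request:
{"api": "apply_moves", "payload": {
  "rows": "1.5 0 0 0 0 0 0;1 0 0 0 0 0 0;0 0 0 0 0 0 0"
}}

```text
clock: 18.8
tool_pos: [561.0, -298.6, 151.0]
ee_rot: [0.698, 0.111, -0.698, 0.112]
force: [-0.3, 0.8, -2.9]
gripper_width: 25.0
```

Request:
{"api": "apply_moves", "payload": {
  "rows": "1 0 0 0 0 0 0;0 0 0 0 0 0 0;0 0 0 0 0 0 0"
}}

```text
clock: 19.1
tool_pos: [561.1, -298.6, 150.1]
ee_rot: [0.698, 0.111, -0.698, 0.112]
force: [0.1, 0.4, -2.6]
gripper_width: 24.8
```

Request:
{"api": "apply_moves", "payload": {
  "rows": "0.7 0 0 0 0 0 0;0 0 0 0 0 0 0;0 0 0 0 0 0 0"
}}

```text
clock: 19.4
tool_pos: [561.1, -298.6, 149.4]
ee_rot: [0.698, 0.111, -0.698, 0.112]
force: [0.7, -1.1, -3.6]
gripper_width: 24.8
```

Request:
{"api": "apply_moves", "payload": {
  "rows": "0.5 0 0 0 0 0 0;0 0 0 0 0 0 0;0 0 0 0 0 0 0"
}}

```text
clock: 19.7
tool_pos: [561.3, -298.8, 149.3]
ee_rot: [0.699, 0.111, -0.698, 0.112]
force: [0.4, 0.3, -2.8]
gripper_width: 24.4
```

Request:
{"api": "apply_moves", "payload": {
  "rows": "0.3 0 0 0 0 0 0;0 0 0 0 0 0 0;0 0 0 0 0 0 0"
}}

```text
clock: 20.0
tool_pos: [561.3, -298.8, 149.3]
ee_rot: [0.699, 0.111, -0.698, 0.112]
force: [0.1, 0.4, -1.7]
gripper_width: 24.6
```

Request:
{"api": "apply_moves", "payload": {
  "rows": "0.5 0 0 0 0 0 0;0 0 0 0 0 0 0.8;0 0 0 0 0 0 0.8;0 0 0 0 0 0 0.8;0 0 0 0 0 0 0.8;0 0 0 0 0 0 0.8;0 0 0 0 0 0 0.8"
}}

```text
clock: 20.7
tool_pos: [561.8, -299.1, 149.3]
ee_rot: [0.699, 0.111, -0.697, 0.112]
force: [0.6, -0.2, 0.1]
gripper_width: 68.4
```

Request:
{"api": "apply_moves", "payload": {
  "rows": "-10 0 0 0 0 0 0.8;-20 0 0 0 0 0 0.8;-25 0 0 0 0 0 0.8;-30 0 0 0 0 0 0.8;-30 0 0 0 0 0 0.8;-10 0 0 0 0 0 0.8;0 0 0 0 0 0 0.8;0 0 0 0 0 0 0.8"
}}

```text
clock: 21.5
tool_pos: [561.0, -298.6, 282.1]
ee_rot: [0.699, 0.111, -0.697, 0.112]
force: [-0.5, -0.2, 0.1]
gripper_width: 68.4
```

```bash
python3 -c "
from h import *
print(read_state()['gripper_width'],read_state()['force'])
S,DS,s=look('scene','s4'); P,D,c=look('wrist','w4'); X=cloud(c,D); Y=cloud(s,DS)
m=(X[...,2]>180)&(X[...,2]<196)&(np.linalg.norm(X[...,:2]-[559,-298],axis=-1)<30);q=X[m];print('handle top',len(q),q.mean(0),(q.min(0)+q.max(0))/2)
for n in ('scene1','s4'):
    p,D,c=load(n); Y=cloud(c,D); r=np.linalg.norm(Y[...,:2]-[559,-298],axis=-1)
    for a,b in((105,135),(150,170),(170,185)): k=(Y[...,2]>a)&(Y[...,2]<b)&(r<35); print(n,a,Y[k].mean(0).round(1))
cv2.imwrite('pics/s4c.png',cv2.resize(S[150:350,100:360,::-1],None,fx=3,fy=3,interpolation=cv2.INTER_CUBIC))
"
```

```text
68.36386854588923 [-0.51946274 -0.19954221  0.14672307]
handle top 798 [ 560.62145499 -298.41258255  185.86544301] [ 559.96738072 -298.54896894  184.22683746]
scene1 105 [ 568.4 -301.5  120.7]
scene1 150 [ 568.3 -301.9  160. ]
scene1 170 [ 567.1 -301.3  177.8]
s4 105 [ 569.7 -301.9  121. ]
s4 150 [ 569.5 -302.9  160.1]
s4 170 [ 568.9 -302.5  177.6]
```

View pics/s4c.png

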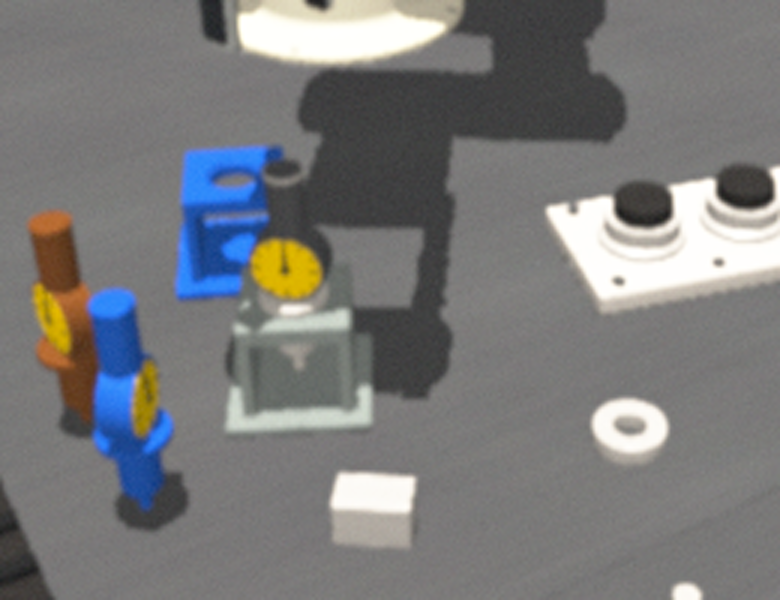

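The gauge sits home in the grey stand, with the needle up and the handle top at 186 mm, the same as at the start and offset by about 1.3 mm.

```bash
python3 -c "
from h import *
print(arm.close_job())"
```

```text
the job is handed in; nothing more can be done
None
```

The gauge was pressed on the middle buffer to about 6 mm, held there, and put back in the grey stand. The job was handed in at about 21.6 s of the 53 s allowed.

- **Pressing:** The first hold crept upward under load, and the dial fell to about 147°, or 4.9 mm. I pressed again with the creep compensated and held for about 1.8 s. At the end of that hold the dial read about 173° (5.8 mm), and the net force had stayed near 10–10.6 N. The highest dial reading I saw was about 6 mm, well short of 9 mm.
- **Back in the stand:** The gauge stands upright and released in the stand, with the needle at zero. Its handle top is at 186 mm, the same as at the start, and its axis is about 1.3–2 mm from the hole centre. The gripper is well clear of it.
- **Other checks:** The bearing and gauge block looked undisturbed in the last picture. The spanner was outside the part I viewed, but the arm never went near it.
- **What failed:** My automatic needle reading did not work at that image size, so every dial reading here was made by eye. The net force agreed with the dial to within about 1 mm of pin travel.

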